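# Load two plates onto the pins of a welding jig

### The job

Load the welding jig: lower the long two-holed plate over the jig's two pins until it sits flush on the bed, then lower the short two-holed plate over the same pins until it sits flush on the long one, big holes over the thick pin. Hold each plate all the way down, do not let it drop, and let go only once it is seated. Leave all the other things on the bench, the one-holed offcut included, where they are.

Things in the scene. Friction and masses are not known exactly. Their poses are not given: they have to be found in the camera images.
- jig: welding jig, fixed: dark steel base 210 x 170 x 12 mm with a raised bed 150 x 40 x 20 mm, its top 32 mm above the table. Two upright steel pins, noses tapered over 10 mm, on the bed's centre line: thick at x +42 mm (18 mm across, 50 mm above the bed), thin at x -42 mm (10 mm across, 42 mm above the bed). Origin centre of underside; x axis along the bed from thin pin to thick, z up
- clamp_left (a point): top of the open clamp fixed at mid-length on the jig's +y side, 81 mm above the table; the clamp is 26 mm wide along the bed and stands 48 to 74 mm out from the bed's centre line (its grip, 14 mm thick and under 30 mm high, to 96 mm)
- clamp_right (a point): top of the same open clamp on the jig's -y side
- jig_big (a point): foot of the thick pin's axis, at the height of the bed's top
- jig_small (a point): foot of the thin pin's axis, at the height of the bed's top
- long_plate: long aluminium plate 180 x 60 x 12 mm, lying flat, with two holes: 20 mm at x +42 mm and 12 mm at x -42 mm; mass about 0.34 kg; origin centre of underside; x axis along its length from the small hole to the big one, z up
- long_plate_big (a point): centre of the long plate's 20 mm hole, on its underside
- long_plate_small (a point): centre of the long plate's 12 mm hole, on its underside
- short_plate: short aluminium plate 130 x 60 x 12 mm, lying flat, with the same two holes: 20 mm at x +42 mm and 12 mm at x -42 mm; mass about 0.24 kg; origin centre of underside; x axis along its length from the small hole to the big one, z up
- short_plate_big (a point): centre of the short plate's 20 mm hole, on its underside
- short_plate_small (a point): centre of the short plate's 12 mm hole, on its underside
- sleeve: loose bystander: steel sleeve standing on end, 26 mm across, 26 mm high, beside the long plate (its near face about 9 mm from the plate's long edge); origin centre of underside
- magnet: loose bystander: small black block with steel cheeks, 26 x 26 x 26 mm, beside the short plate (its near face about 9 mm from the plate's long edge); origin centre of underside
- spray: loose bystander: spray can standing upright, 54 mm across, 190 mm high; origin centre of underside
- offcut: loose bystander: short aluminium plate 100 x 60 x 12 mm with a single 28 mm hole in its middle; origin centre of underside
- hammer: loose bystander: hammer lying at the right, about 300 mm long and under 50 mm high; its x axis runs along the handle towards the head
- brush: loose bystander: wire brush with wooden back lying at the left, 250 mm long, 26 mm wide, 30 mm high; x axis along its length
- bar_clamp: loose bystander: steel bar clamp lying flat at the far left, bar 200 mm long, two jaws 85 mm long, 20 mm high; origin at the middle of its bar, underside
- torch_rest: fixed obstacle: torch rest, round foot 70 mm across, thin post with a fork 52 mm wide at the top, 250 mm high; origin centre of underside
Mind the look-alikes: they are no part of the job. Leave any turquoise look-alike of the long_plate alone. Leave any brown look-alike of the short_plate alone.

How it is judged:
By the outcome, as a careful person would: the job done as asked, in the order asked, and still so for the second after the job is handed in, with the robot touching nothing.
It also fails if it takes over 70 s, if anything falls off the work surface, if the arm or the gripper's body presses on something with over 40 N, if the wrist force passes 120 N, or if a joint passes its speed limit or range.

### The arm

A 7-joint arm with a two-finger parallel gripper is mounted at the origin on the work surface. World frame = base frame: x ahead of the robot, y to its left, z up, the work surface at z = 0. Lengths are in mm, angles in rad, forces in N, time in s.
With the tool pointing down it reaches from about 425 to 1025 mm from the base axis. Payload 9.4 kg.
Tool frame: the origin (TCP) lies at the centre of the arm's flange, where the gripper is bolted on; the fingertips stand 173 mm ahead of it and the grasp point (between the pads) lies 155 mm ahead of it (robot.tips_ahead is the distance from the TCP to the fingertips, in mm); z points along the fingers, x is the direction in which the jaws open and shut, and the axes are right-handed (so a half turn about z gives the same grasp; the last joint's range is limited). The gripper opens to 85 mm and grips with 20 to 120 N. Pads are 22 mm wide; open, the fingers measure 114 mm over their backs; the gripper's body (76 mm by 85 mm) begins 54 mm behind the grasp point. The pads swing forward as they close: fully open they stand 13 mm farther back than shut.
Start: joints at [-1.277, 0.599, -0.003, 1.599, 0.002, 0.943, -0.08], TCP at [262.708, 675.728, 404.675] pointing down, gripper open.
Joint ranges: [-2.57, 2.57], [-0.35, 1.97], [-1.29, 1.29], [0.11, 2.56], [-1.05, 4.19], [0.11, 1.86], [-2.63, 2.63]. Speed limits (rad/s): [2.22, 2.22, 3.01, 3.01, 3.14, 3.14, 3.14].

### API

Orientations are given as a unit quaternion [x, y, z, w].
In Python, from rig import robot, imaging gives the robot as it stands.
- The arm moves only by the tool play_rows, never from a script. Its argument "plan" is a list of rows, each a list of 6 numbers: the shift along the world's x, y, z in cm, then the turn, a rotation vector about the world's x, y, z in degrees. In form: [[dx, dy, dz, rx, ry, rz], ...]. A call has 1 to 12 rows; each row shifts and turns the commanded pose from where the row before left it; what a row does not reach is not made up. A row lasts 1/12 s, in which the tool goes at most 41.7 mm and 7.16 degrees, less where a joint would pass 70% of its speed; a pose out of reach is approached as far as the arm can. A call is refused whole if a number of a shift passes 4.17 or a number of a turn 7.16, either way. A call with a gripper value outside its range is refused whole. "jaw" is the opening, from 0 (shut) to 1 (fully open), set as the call begins (left out, the last holds). The fingers move at their own pace and stop on an object; the grip force is fixed at half the most. Time passes only in rows, so rows that do not move let the fingers close. It gives the time, the measured TCP pose, the force and the opening at its end, in the units of the state.
- robot.state(): the state, without advancing time (a new reading comes with each control period).
- imaging.snapshot(name): name is "scene" or "side" or "wrist"; returns a dict with "img" (420x560x3 uint8, red, green, blue), "fx", "fy", "cx", "cy" (pixels), "world_to_cam" (4x4, takes a point from world to camera coordinates); the wrist camera has in their place "tool_from_camera" (4x4, takes a point from camera to tool coordinates, whose origin is the TCP and whose axes are the tool frame's). Camera axes: x right, y up, looking along -z (the intrinsics and any distortion apply to the point x, -y, -z); pixel columns grow to the right and rows downward; lengths in mm; the calibration is good to about 2 mm. A picture is of the moment at which its call begins: read the wrist's pose just before it. There is no depth.
- robot.hand_in(): hands the job in, once; it reports no verdict.
The state is a dict: "t": time; "joints": joint angles; "qvel": joint speeds; "joint_torque": joint torques, N m; "tcp_pos": TCP position; "tcp_rot": TCP orientation; "wrist_force": force on the tool from outside, world axes, zero at the start; "ft_torque": the same for the moment, N m; "opening": opening from 0.0 (shut) to 1.0 (fully open).
Only numpy, scipy, OpenCV 4.12 (cv2) and the standard library are available. Lean on these libraries where they do the work, as an engineer would, in place of code of your own. Each camera call takes 0.05 s, during which the arm holds its last target. There are 200 camera calls.

## Working session

There is one attempt and no reset: what is moved stays moved. The work goes in short steps, Python scripts to look and compute and a tool call to move; the robot and the scene stay as the last step left them, time stands still between calls to the robot, and variables do not carry over. Pictures are saved under pics/ and viewed, about 8 in all and at most 12, crops included, and the job is handed in when it is done.

Besides the shell and the picture viewer there is one more tool, called after "Emit:" as name(argument=value, ...) on one line, values as JSON. play_rows: Moves the arm, as the interface text tells. Its arguments: {"type":"object","properties":{"plan":{"type":"array"},"jaw":{"type":"number"}},"required":["plan"]}

```bash
mkdir -p pics; ls
python3 - <<'E'
from rig import robot, imaging
import cv2,pickle,numpy as np
s=robot.state();print(s)
d={}
for n in("scene","side","wrist"):
    d[n]=imaging.snapshot(n);cv2.imwrite(f"pics/{n}0.png",d[n]["img"][:,:,::-1])
    print(n,{k:(np.round(v,3).tolist() if k!='img' else 0) for k,v in d[n].items()})
pickle.dump((s,d),open("s0.pkl","wb"))
E
```

```text
pics
{'t': 0.0, 'joints': array([-1.27669879,  0.60015403, -0.00253573,  1.60013398,  0.00177977,
        0.94290408, -0.07980698]), 'qvel': array([ 0.00095295,  0.00058989,  0.00235279, -0.00139233,  0.00153945,
        0.00138247, -0.00091099]), 'joint_torque': array([-2.25687982e-04, -7.76443648e+01,  1.56571995e+00, -2.58016938e+01,
        1.24813864e-02,  8.81133252e-03,  7.12104168e-06]), 'tcp_pos': array([262.63085687, 675.54252919, 403.79449708]), 'tcp_rot': array([ 8.25326255e-01,  5.64655590e-01, -6.19001759e-04,  5.04581766e-04]), 'wrist_force': array([ 0.00782757,  0.2463137 , -0.44032515]), 'ft_torque': array([-0.03145938,  0.01204107,  0.00538969]), 'opening': 1.0026192967152487}
scene {'img': 0, 'fx': 447.712, 'fy': 447.712, 'cx': 280.077, 'cy': 216.714, 'world_to_cam': [[0.01, 1.0, -0.022, 3.162], [-0.636, 0.024, 0.771, 277.712], [0.772, 0.006, 0.636, -1826.163], [0.0, 0.0, 0.0, 1.0]]}
side {'img': 0, 'fx': 508.153, 'fy': 508.153, 'cx': 283.057, 'cy': 206.763, 'world_to_cam': [[0.998, -0.059, 0.012, -529.422], [0.026, 0.598, 0.801, -83.012], [-0.054, -0.799, 0.599, -1599.814], [0.0, 0.0, 0.0, 1.0]]}
wrist {'img': 0, 'fx': 342.893, 'fy': 342.893, 'cx': 281.028, 'cy': 207.359, 'tool_from_camera': [[1.0, -0.0, -0.001, -0.472], [-0.001, -0.957, -0.292, -73.945], [-0.001, 0.292, -0.957, 29.873], [0.0, 0.0, 0.0, 1.0]]}
```

Run:
```python
import pickle,cv2,numpy as np
s,d=pickle.load(open("s0.pkl","rb"))
for n in("scene","side"):
    i=cv2.resize(d[n]["img"][:,:,::-1],None,fx=1.42,fy=1.42,interpolation=cv2.INTER_CUBIC);cv2.imwrite(f"pics/{n}0b.png",i)
```

```text
(no output)
```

View pics/scene0b.png

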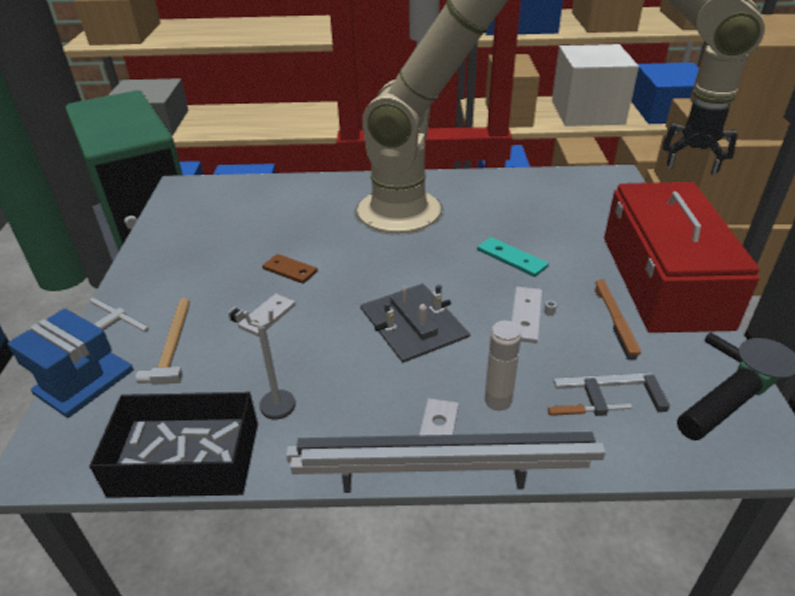

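View pics/side0b.png

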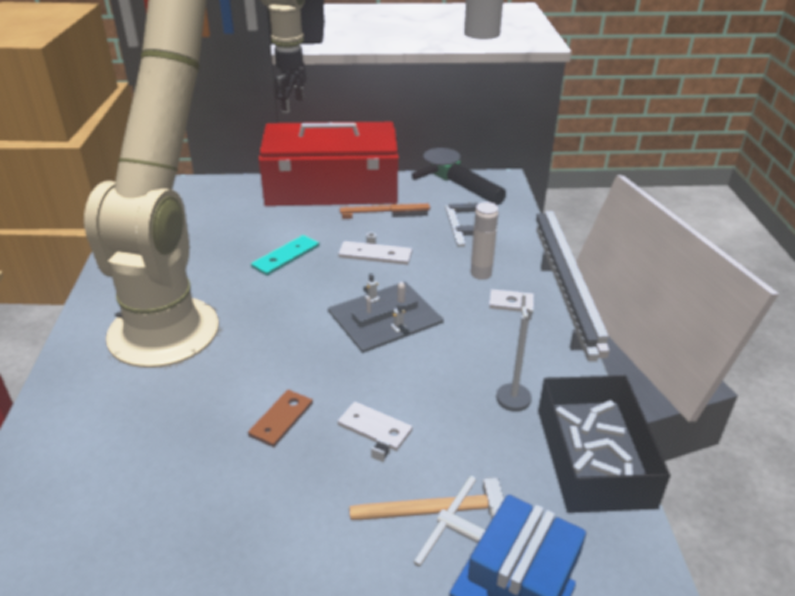

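The target plates stand out here. The long silvery two-holed plate is at scene px (525,313) and side (375,252), with the sleeve beside it. The short silvery plate is at scene (268,313) and side (375,425), with the magnet beside it. The turquoise plate (512,255), brown plate (290,268) and one-holed offcut (438,418) are the ones to leave. Next I'll work out coarse poses.

```bash
cat > h.py <<'E'
import numpy as np,pickle,cv2
from scipy.spatial.transform import Rotation as R
from scipy.optimize import least_squares
def ext(c,st=None):
    if "world_to_cam" in c: return np.array(c["world_to_cam"])
    T=np.eye(4);T[:3,:3]=R.from_quat(st["tcp_rot"]).as_matrix();T[:3,3]=st["tcp_pos"]
    return np.linalg.inv(T@np.array(c["tool_from_camera"]))
def proj(c,P,st=None):
    E=ext(c,st);p=np.atleast_2d(P)@E[:3,:3].T+E[:3,3]
    return np.c_[c["cx"]+c["fx"]*p[:,0]/-p[:,2],c["cy"]+c["fy"]*-p[:,1]/-p[:,2]]
def ray(c,uv,z,st=None):
    E=ext(c,st);uv=np.atleast_2d(uv)
    d=np.c_[(uv[:,0]-c["cx"])/c["fx"],-(uv[:,1]-c["cy"])/c["fy"],-np.ones(len(uv))]@E[:3,:3]
    o=-E[:3,:3].T@E[:3,3]
    return o+d*((z-o[2])/d[:,2])[:,None]
E
python3 - <<'E'
from h import *
s,d=pickle.load(open("s0.pkl","rb"))
k=lambda a:np.array(a)/1.42-.15
S={"scene":dict(long=[(525,293),(525,324)],short=[(259,324),(279,304)],magnet=[(238,316)],sleeve=[(551,308)],pins=[(404,290),(423,308)],clamps=[(437,289),(391,310)],offc=[(438,420)],spray=[(505,328)],rest=[(265,320)]),
"side":dict(long=[(361,249),(390,253)],short=[(361,413),(395,432)],magnet=[(381,449)],sleeve=[(371,238)],pins=[(370,296),(401,285)],clamps=[(372,278),(397,327)],offc=[(511,299)],spray=[(485,210)],rest=[(525,308)])}
Z=dict(long=12,short=12,magnet=26,sleeve=26,pins=76,clamps=81,offc=12,spray=190,rest=250)
for n in S:
    for o,p in S[n].items(): print(n,o,ray(d[n],k(p),Z[o])[:,:2].round(0).tolist())
E
```

```text
scene long [[407.0, 293.0], [518.0, 275.0]]
scene short [[496.0, -322.0], [426.0, -286.0]]
scene magnet [[483.0, -370.0]]
scene sleeve [[481.0, 338.0]]
scene pins [[466.0, 7.0], [531.0, 47.0]]
scene clamps [[472.0, 80.0], [541.0, -22.0]]
scene offc [[789.0, 65.0]]
scene spray [[731.0, 186.0]]
scene rest [[764.0, -231.0]]
side long [[442.0, 296.0], [515.0, 274.0]]
side short [[434.0, -281.0], [497.0, -332.0]]
side magnet [[469.0, -385.0]]
side sleeve [[468.0, 325.0]]
side pins [[459.0, 9.0], [530.0, 47.0]]
side clamps [[465.0, 70.0], [512.0, -107.0]]
side offc [[790.0, 68.0]]
side spray [[730.0, 176.0]]
side rest [[729.0, -270.0]]
```

Emit:
play_rows(plan=[[0,0,2.5,0,0,0],[1,-2,2.5,0,0,0],[2,-3.3,0,0,0,0],[2.2,-3.4,0,0,0,0],[2.2,-3.4,0,0,0,0.5],[2.2,-3.4,0,0,0,0.5],[2.2,-3.4,0,0,0,1],[2.2,-3.4,0,0,0,1],[2.2,-3.4,0,0,0,1],[2.2,-3.4,0,0,0,1],[2.2,-3.4,-2,0,0,0.5],[2.2,-3.4,-3,0,0,0.5]])

```text
t: 1.15
tcp_pos: [486.7, 323.0, 412.9]
tcp_rot: [0.795, 0.607, 0.002, 0.0]
wrist_force: [1.2, 0.7, -0.2]
opening: 0.999
```

Emit:
play_rows(plan=[[1.5,-3.3,-3,0,0,0],[0,0,-4,0,0,0],[0,0,0,0,0,0],[0,0,0,0,0,0],[0,0,0,0,0,0]])

```text
t: 1.57
tcp_pos: [498.4, 297.4, 346.1]
tcp_rot: [0.794, 0.608, 0.0, -0.0]
wrist_force: [1.3, 0.4, 0.6]
opening: 1.003
```

```bash
cat >> h.py <<'E'
def snap(tag,n="wrist"):
    from rig import robot,imaging
    s=robot.state();c=imaging.snapshot(n);pickle.dump((s,c),open(f"{tag}.pkl","wb"))
    cv2.imwrite(f"pics/{tag}.png",c["img"][:,:,::-1]);print(tag,s["t"],s["tcp_pos"].round(1),s["tcp_rot"].round(4),s["joints"].round(2),s["wrist_force"].round(1));return s,c
E
python3 -c "
from h import *
snap('wl')"
```

```text
wl 1.5667 [498.4 297.4 346.1] [ 7.942e-01  6.077e-01  4.000e-04 -3.000e-04] [-0.64  0.5   0.    1.99 -0.    0.65  0.67] [1.3 0.4 0.6]
```

View pics/wl.png

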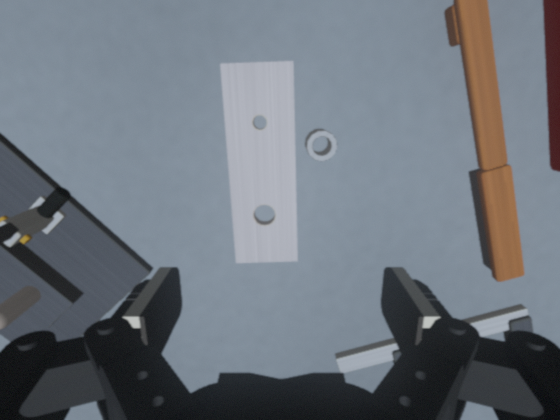

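The wrist picture shows the long plate with its small hole at (260,121), big hole at (264,214) and the sleeve at (321,145), which is nearer the small-hole end. I'll grasp on the big-hole side. Next is a view of the jig.

Emit:
play_rows(plan=[[0.4,-3.1,0,0,0,5.4],[0.4,-3.1,0,0,0,5.4],[0.4,-3.1,0,0,0,5.4],[0.4,-3.1,0,0,0,5.4],[0.4,-3.1,0,0,0,5.4],[0.4,-3.1,0,0,0,5.4],[0.4,-3.1,0,0,0,5.4],[0.4,-3.1,0,0,0,5.4],[0,0,0,0,0,1.8],[0,0,0,0,0,0],[0,0,0,0,0,0],[0,0,0,0,0,0]])

```text
t: 2.62
tcp_pos: [530.6, 49.8, 345.9]
tcp_rot: [0.501, 0.865, 0.001, 0.001]
wrist_force: [-0.6, -0.4, -0.5]
opening: 0.998
```

```bash
cat >> h.py <<'E'
def plate(tag,L,approx,z=12,show=1):
    "pose of a bright plate's top in a wrist picture"
    st,c=pickle.load(open(f"{tag}.pkl","rb"));hsv=cv2.cvtColor(c["img"],cv2.COLOR_RGB2HSV)
    g=cv2.cvtColor(c["img"],cv2.COLOR_RGB2GRAY)
    m=((hsv[...,2]>150)&(hsv[...,1]<40)).astype(np.uint8)
    n,lab,sts,cen=cv2.connectedComponentsWithStats(m)
    i=lab[int(approx[1]),int(approx[0])];b=(lab==i).astype(np.uint8)
    cs,h=cv2.findContours(b,cv2.RETR_CCOMP,cv2.CHAIN_APPROX_NONE)
    o=max(cs,key=len)[:,0].astype(float)
    w=ray(c,o,z,st)[:,:2].astype(np.float32);print("rect",cv2.minAreaRect(w))
    for q in cs:
        if 12<len(q)<200 and cv2.contourArea(q)>15:
            W=ray(c,q[:,0].astype(float),z,st)[:,:2].astype(np.float32);e=cv2.fitEllipse(q)
            print("hole px",np.round(e[0],1),"world",cv2.minEnclosingCircle(W))
E
python3 -c "
from h import *
plate('wl',180,(245,160))
snap('wj')"
```

```text
rect ((493.9971923828125, 294.57647705078125), (193.898681640625, 264.7383117675781), 44.47570037841797)
hole px [251.1 307.6] world ((612.1715087890625, 235.1318359375), 5.138486385345459)
hole px [277.1 306.1] world ((616.786865234375, 261.274169921875), 5.917323589324951)
hole px [282.6 302.4] world ((613.5183715820312, 268.4010009765625), 5.360298156738281)
hole px [285.2 297.4] world ((609.4114379882812, 271.66131591796875), 4.132752895355225)
hole px [289.1 294.2] world ((607.284912109375, 277.1611633300781), 4.1144914627075195)
hole px [269.7 297.7] world ((606.8966674804688, 257.4022521972656), 13.48888111114502)
hole px [298.1 287.2] world ((601.340576171875, 287.30389404296875), 3.891981840133667)
hole px [255.5 286.7] world ((589.639404296875, 246.465576171875), 5.342929840087891)
hole px [293.1 285.6] world ((598.8917846679688, 282.69366455078125), 12.397500991821289)
hole px [277.3 280.3] world ((588.9293823242188, 269.42462158203125), 3.517573595046997)
hole px [272.2 284.3] world ((591.700927734375, 262.4696350097656), 7.287700653076172)
hole px [288.4 278.8] world ((5
[... 8436 characters left out ...]
.28106689453125), 2.657191514968872)
hole px [337.   55.2] world ((402.59808349609375, 370.5837097167969), 5.233829498291016)
hole px [339.9  50.1] world ((399.7957763671875, 373.46856689453125), 3.036795139312744)
hole px [266.6  47.1] world ((381.7930908203125, 316.825927734375), 2.868455648422241)
hole px [272.9  45.3] world ((382.34967041015625, 322.1419982910156), 2.479583501815796)
hole px [321.7  38.7] world ((388.0538330078125, 361.532470703125), 2.4779014587402344)
hole px [284.8  34.5] world ((377.0215148925781, 333.5439758300781), 3.5483341217041016)
wj 2.6167 [530.6  49.8 345.9] [5.014e-01 8.652e-01 8.000e-04 7.000e-04] [-0.02  0.46 -0.24  2.09  0.19  0.61  1.7 ] [-0.6 -0.4 -0.5]
```

View pics/wj.png

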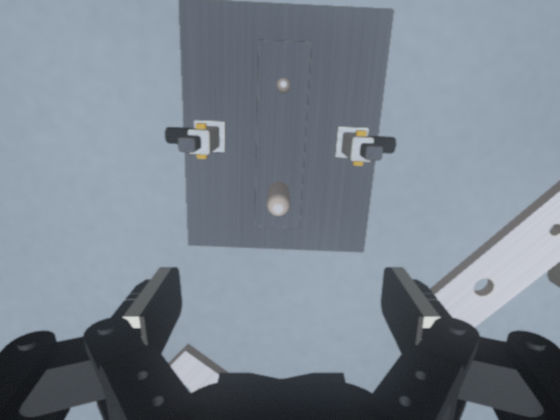

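```bash
python3 - <<'E'
import re
t=open('h.py').read();t=t[:t.index("def plate")]
t+='''
def plate(tag,approx,z=12,thr=None):
    "pose of a bright plate's top in a wrist picture"
    st,c=pickle.load(open(f"{tag}.pkl","rb"));r=cv2.GaussianBlur(c["img"][...,0],(3,3),0)
    if thr is None: thr=(float(np.median(r))+float(r[approx[1]-4:approx[1]+5,approx[0]-4:approx[0]+5].mean()))/2
    b=(r>thr).astype(np.uint8);n,lab,_,_=cv2.connectedComponentsWithStats(b)
    b=(lab==lab[approx[1],approx[0]]).astype(np.uint8)
    cs,_=cv2.findContours(b,cv2.RETR_CCOMP,cv2.CHAIN_APPROX_NONE);o=max(cs,key=cv2.contourArea)
    W=lambda q:ray(c,q[:,0].astype(float),z,st)[:,:2].astype(np.float32)
    print("thr",thr,"rect",cv2.minAreaRect(W(o)))
    for q in cs:
        if q is not o and cv2.contourArea(q)>25:
            m=np.zeros_like(b);cv2.drawContours(m,[q],0,1,-1);e=cv2.fitEllipse(q)
            print("hole px",np.round(e[0],1),"ell",np.round(e[1],1),"world",ray(c,e[0],z,st)[0,:2].round(1),cv2.minEnclosingCircle(W(q)))
'''
open('h.py','w').write(t)
E
python3 - <<'E'
from h import *
plate('wl',(245,160))
st,c=pickle.load(open("wj.pkl","rb"));im=c["img"]
r=cv2.GaussianBlur(im,(3,3),0)[...,0]; print("table",np.median(r),"base",r[200,220])
b=(r<(np.median(r)+r[200,220])/2).astype(np.uint8);b=cv2.morphologyEx(b,cv2.MORPH_OPEN,np.ones((25,25)))
n,lab,_,_=cv2.connectedComponentsWithStats(b);b=(lab==lab[200,220]).astype(np.uint8)
o=max(cv2.findContours(b,0,cv2.CHAIN_APPROX_NONE)[0],key=len);print(cv2.minAreaRect(ray(c,o[:,0].astype(float),12,st)[:,:2].astype(np.float32)),o[:,0].min(0),o[:,0].max(0))
A=cv2.resize(im[60:110,250:316],None,fx=6,fy=6,interpolation=cv2.INTER_CUBIC);B=cv2.resize(im[175:225,250:316],None,fx=6,fy=6,interpolation=cv2.INTER_CUBIC)
C=cv2.resize(pickle.load(open("wl.pkl","rb"))[1]["img"][105:235,230:296],None,fx=4.6,fy=4.6,interpolation=cv2.INTER_CUBIC)[:600]
P=np.zeros((600,396+C.shape[1],3),np.uint8);P[:300,:396]=A;P[300:,:396]=B;P[:C.shape[0],396:]=C
cv2.imwrite("pics/c1.png",P[:,:,::-1])
E
```

```text
thr 151.46296296296296 rect ((478.6214294433594, 284.9933776855469), (61.02964782714844, 181.07614135742188), 76.82600402832031)
hole px [263.9 215. ] ell [20.8 22.1] world [519.6 275.2] ((519.6231689453125, 275.2702331542969), 10.718896865844727)
hole px [259.  122.2] ell [14.2 14.9] world [437.6 294.3] ((437.61224365234375, 294.3362731933594), 6.560671329498291)
table 149.0 base 102
((492.92010498046875, 26.913406372070312), (209.41726684570312, 169.1486053466797), 27.31324005126953) [179   0] [390 250]
```

View pics/c1.png

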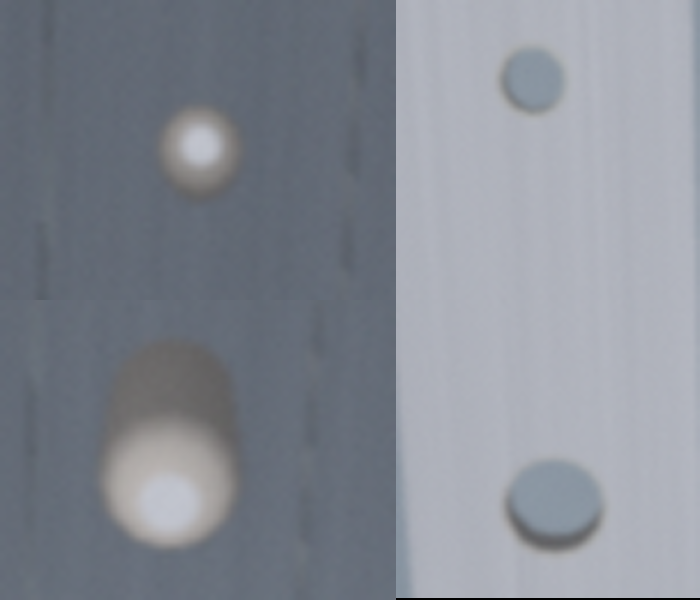

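Run:
```python
from h import *
st,c=pickle.load(open("wj.pkl","rb"));im=c["img"]
for (u,v),z in (((283,84),74),((278,208),82)):
    p=im[v-6:v+7,u-6:u+7,0].astype(float);w=np.clip(p-195,0,None) if p.max()>205 else p*0+1
    yy,xx=np.mgrid[-6:7,-6:7];q=(u+(w*xx).sum()/w.sum(),v+(w*yy).sum()/w.sum());print(p.max(),np.round(q,2),ray(c,q,z,st)[0,:2].round(1))
a=ray(c,(282.9,84.1),74,st)[0,:2];b=ray(c,(277.9,208.3),82,st)[0,:2];print(a,b,(a+b)/2,np.linalg.norm(b-a),np.degrees(np.arctan2(*(b-a)[::-1])))
for s_,t in (((0,),'wl'),((0,),'wj')):
    S,_=pickle.load(open(t+'.pkl','rb'));X=R.from_quat(S["tcp_rot"]).as_matrix();print(t,"toolx az",np.degrees(np.arctan2(X[1,0],X[0,0])),"z",X[:,2].round(4))
```

```text
192.0 [283.  84.] [455.9   7.8]
193.0 [278. 208.] [530.3  46.5]
[455.98985886   7.77397461] [530.54539472  46.53922232] [493.26762679  27.15659847] 84.03137721699288 27.472235132045107
wl toolx az 74.84345571163914 z [ 3.e-04  1.e-03 -1.e+00]
wj toolx az 119.81412665270958 z [ 2.e-03  7.e-04 -1.e+00]
```

Emit:
play_rows(jaw=0.84, plan=[[-0.28,2.85,0,0,0,-5.4],[-0.28,2.85,0,0,0,-5.4],[-0.28,2.85,0,0,0,-5.4],[-0.28,2.85,0,0,0,-5.4],[-0.28,2.85,0,0,0,-5.4],[-0.28,2.85,0,0,0,-5.4],[-0.28,2.85,0,0,0,-5.4],[-0.28,2.85,-2,0,0,-5.1],[0,0,-4,0,0,0],[0,0,-4,0,0,0],[0,0,-2,0,0,0],[0,0,0,0,0,0]])

```text
t: 3.67
tcp_pos: [506.0, 277.5, 220.9]
tcp_rot: [0.782, 0.623, -0.003, -0.0]
wrist_force: [0.1, -0.0, 0.9]
opening: 0.842
```

Run:
```python
from rig import robot
from h import *
print(robot.tips_ahead,[a for a in dir(robot) if a[0]!='_'])
s,c=snap('wg')
X=R.from_quat(s["tcp_rot"]).as_matrix();print(np.degrees(np.arctan2(X[1,0],X[0,0])),X[:,2].round(4),s["opening"])
```

```text
173.4 ['Unreachable', 'hand_in', 'state', 'tips_ahead']
wg 3.6667 [506.  277.5 220.9] [ 7.825e-01  6.227e-01 -3.200e-03 -4.000e-04] [-0.59  0.69 -0.01  2.07  0.02  0.39  0.73] [ 0.1 -0.   0.9]
77.02592356034995 [-0.0056 -0.0033 -1.    ] 0.8418562031897551
```

View pics/wg.png

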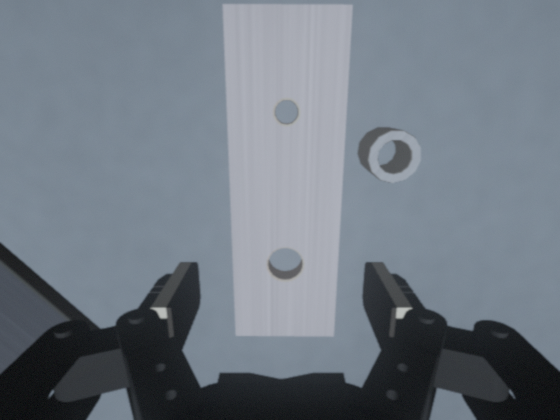

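Run:
```python
from h import *
plate('wg',(260,200))
s,c=pickle.load(open('wg.pkl','rb'));print([ray(c,p,12,s)[0].round(1).tolist() for p in ((285,262),(281,260))])
T=np.array(c["tool_from_camera"]);W=np.linalg.inv(T)
for z in (145,155,160,165,173):
    for x in(-35,35):
        p=W@[x,0,z,1];print(z,x,(c["cx"]+c["fx"]*p[0]/-p[2]).round(1),(c["cy"]+c["fy"]*p[1]/p[2]).round(1))
```

```text
thr 146.66666666666669 rect ((478.6090393066406, 284.9614562988281), (60.804561614990234, 181.08375549316406), 76.79608917236328)
hole px [284.9 263.8] ell [32.2 35.8] world [519.3 275.3] ((519.4576416015625, 275.33367919921875), 10.641758918762207)
hole px [286.2 111.8] ell [24.2 25.7] world [437.4 294.5] ((437.5020751953125, 294.5291442871094), 6.44523286819458)
[[518.2, 275.7, 12.0], [516.5, 273.7, 12.0]]
145 -35 191.0 304.2
145 35 373.2 304.2
155 -35 197.1 290.6
155 35 367.0 290.6
160 -35 199.8 284.4
160 35 364.1 284.4
165 -35 202.4 278.7
165 35 361.5 278.7
173 -35 206.2 270.2
173 35 357.6 270.2
```

Emit:
play_rows(plan=[[0.18,0.06,0,0,0,0],[0,0,0,0,0,0],[0,0,0,0,0,0]])

```text
t: 3.97
tcp_pos: [510.5, 277.1, 226.8]
tcp_rot: [0.783, 0.621, 0.002, 0.0]
wrist_force: [0.5, -0.2, -0.4]
opening: 0.839
```

Emit:
play_rows(plan=[[-0.1,0,-1,0,0,0],[0,0,-1.5,0,0,0],[0,0,-1.2,0,0,0],[0,0,-0.8,0,0,0],[0,0,-0.6,0,0,0],[0,0,-0.4,0,0,0],[0,0,0,0,0,0],[0,0,0,0,0,0],[0,0,0,0,0,0]])

```text
t: 4.72
tcp_pos: [509.0, 276.7, 170.2]
tcp_rot: [0.783, 0.622, 0.0, 0.0]
wrist_force: [-0.6, 0.2, 1.0]
opening: 0.839
```

Emit:
play_rows(plan=[[-0.1,0.12,0,0,0,0],[0,0,0,0,0,0],[0,0,0,0,0,0],[0,0,0,0,0,0]])

```text
t: 5.05
tcp_pos: [507.9, 277.9, 170.1]
tcp_rot: [0.783, 0.622, 0.0, 0.0]
wrist_force: [-0.2, 0.1, -0.3]
opening: 0.839
```

Emit:
play_rows(jaw=0, plan=[[0,0,0,0,0,0],[0,0,0,0,0,0],[0,0,0,0,0,0],[0,0,0,0,0,0],[0,0,0,0,0,0],[0,0,0,0,0,0]])

```text
t: 5.55
tcp_pos: [507.9, 277.9, 170.5]
tcp_rot: [0.783, 0.621, 0.0, 0.0]
wrist_force: [-1.0, 0.7, 8.5]
opening: 0.684
```

Emit:
play_rows(plan=[[0,0,0.4,0,0,0],[0,0,0.8,0,0,0],[0,0,1.5,0,0,0],[0,0,2,0,0,0],[0,0,2.5,0,0,0],[0,0,2.5,0,0,0],[0,0,1.3,0,0,0],[0,0,0.5,0,0,0],[0,0,0,0,0,0],[0,0,0,0,0,0],[0,0,0,0,0,0]])

```text
t: 6.47
tcp_pos: [507.5, 277.6, 283.8]
tcp_rot: [0.783, 0.622, -0.001, -0.0]
wrist_force: [-0.0, -0.2, -4.2]
opening: 0.685
```

Run:
```python
from h import *
s,c=snap('wh')
P=np.hstack([c["img"][:,:,::-1]]);cv2.imwrite("pics/wh.png",P)
print(c["img"][200,240:330:10,0],c["img"][50,240:330:10,0], s["opening"])
```

```text
wh 6.4667 [507.5 277.6 283.8] [ 7.834e-01  6.216e-01 -9.000e-04 -1.000e-04] [-0.59  0.59 -0.01  2.04  0.01  0.52  0.73] [-0.  -0.2 -4.2]
[169 170 170 167 170 170 172 173 170] [168 165 167 167 169 169 169 167 167] 0.6847453009770246
```

View pics/wh.png

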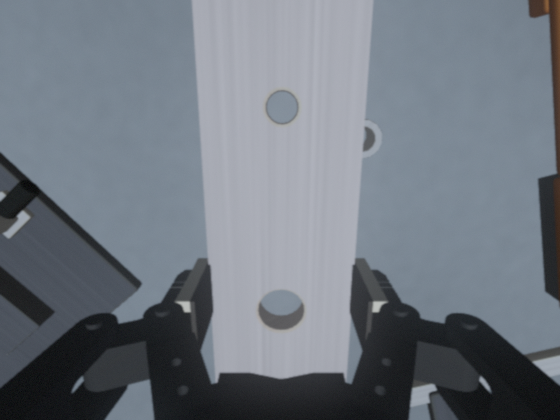

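```bash
cat >> h.py <<'E'
def held(tag,ztool):
    "holes of the held plate in the tool frame"
    s,c=pickle.load(open(tag+".pkl","rb"));s=dict(s,tcp_pos=np.zeros(3),tcp_rot=[0,0,0,1])
    r=cv2.GaussianBlur(c["img"][...,0],(3,3),0);out=[]
    for thr in (145,150,155):
        b=(r<thr).astype(np.uint8);cs,_=cv2.findContours(b,cv2.RETR_EXTERNAL,cv2.CHAIN_APPROX_NONE)
        for q in cs:
            (u,v),r0=cv2.minEnclosingCircle(q)
            if abs(u-281)<25 and v<340 and r0>8:
                e=cv2.fitEllipse(q);print(thr,np.round(e[0],1),np.round(e[1],1),[(z,ray(c,e[0],z,s)[0,:2].round(2).tolist()) for z in ztool])
E
python3 - <<'E'
from h import *
held('wh',(155,158.5,162))
s,c=pickle.load(open('wj.pkl','rb'))
T=np.eye(4);T[:3,:3]=R.from_quat(s["tcp_rot"]).as_matrix();T[:3,3]=s["tcp_pos"]
for p in ((455.99,7.77,74,1),(530.55,46.54,82,1)): print("pin in wj tool",(np.linalg.inv(T)@p)[:3].round(2))
E
```

```text
145 [280.7 309.8] [39.2 45.7] [(155, [-0.53, 9.1]), (158.5, [-0.53, 11.42]), (162, [-0.53, 13.75])]
145 [281.7 106.8] [32.1 33.8] [(155, [-0.21, -72.68]), (158.5, [-0.2, -72.64]), (162, [-0.19, -72.6])]
145 [279.8 208.8] [455.9 686.6] [(155, [-0.89, -35.26]), (158.5, [-0.9, -34.18]), (162, [-0.91, -33.09])]
150 [280.8 309.7] [39.6 46.3] [(155, [-0.51, 9.05]), (158.5, [-0.51, 11.38]), (162, [-0.51, 13.7])]
150 [281.6 106.8] [33.  34.2] [(155, [-0.24, -72.65]), (158.5, [-0.23, -72.61]), (162, [-0.22, -72.58])]
150 [279.8 208.9] [456.2 686.4] [(155, [-0.88, -35.24]), (158.5, [-0.89, -34.15]), (162, [-0.9, -33.07])]
155 [280.7 309.6] [40.4 46.8] [(155, [-0.53, 9.04]), (158.5, [-0.53, 11.36]), (162, [-0.53, 13.68])]
155 [281.6 106.8] [33.4 34.9] [(155, [-0.26, -72.67]), (158.5, [-0.25, -72.64]), (162, [-0.24, -72.6])]
155 [279.9 209. ] [456.6 686.2] [(155, [-0.86, -35.21]), (158.5, [-0.87, -34.12]), (162, [-0.88, -33.04])]
pin in wj tool [  0.7  -86.23 271.77]
pin in wj tool [ -2.74  -2.25 263.94]
```

Emit:
play_rows(plan=[[0.06,-1.2,0,0,0,2],[0.12,-2.2,0,0,0,4],[0.13,-2.5,0,0,0,4.3],[0.13,-2.5,0,0,0,4.3],[0.13,-2.5,0,0,0,4.3],[0.13,-2.5,0,0,0,4.3],[0.13,-2.5,0,0,0,4.3],[0.13,-2.5,0,0,0,4.3],[0.13,-2.4,0,0,0,4.3],[0.12,-1.8,0,0,0,3],[0.06,-1,0,0,0,1.5],[0,0,0,0,0,0]])

```text
t: 7.52
tcp_pos: [520.4, 38.8, 283.8]
tcp_rot: [0.52, 0.854, -0.001, -0.001]
wrist_force: [0.6, -0.6, -2.6]
opening: 0.681
```

Emit:
play_rows(plan=[[0,0,0,0,0,0],[0,0,0,0,0,0],[0,0,0,0,0,0],[0,0,0,0,0,0]])

```text
t: 7.85
tcp_pos: [520.5, 43.0, 284.7]
tcp_rot: [0.519, 0.855, 0.0, -0.0]
wrist_force: [-0.3, -0.8, -3.2]
opening: 0.685
```

```bash
cat >> h.py <<'E'
def pose():
    from rig import robot
    s=robot.state();X=R.from_quat(s["tcp_rot"]).as_matrix()
    print(round(s["t"],2),s["tcp_pos"].round(2),"az",np.degrees(np.arctan2(X[1,0],X[0,0])).round(2),"z",X[:,2].round(4),"F",s["wrist_force"].round(1),"M",s["ft_torque"].round(2),"op",round(s["opening"],3),"j",s["joints"].round(2))
E
python3 -c "
from h import *
pose();held('wh',(158.5,))" | head -1
```

```text
7.85 [520.53  42.98 284.74] az 117.53 z [-0.e+00  4.e-04 -1.e+00] F [-0.3 -0.8 -3.2] M [ 0.1  -0.06 -0.03] op 0.685 j [-0.01  0.55 -0.25  2.15  0.29  0.47  1.56]
```

Emit:
play_rows(plan=[[-0.03,-0.13,-0.4,0,0,0.1],[0,0,-0.9,0,0,0],[0,0,-0.9,0,0,0],[0,0,-0.5,0,0,0],[0,0,-0.2,0,0,0],[0,0,0,0,0,0],[0,0,0,0,0,0],[0,0,0,0,0,0]])

```text
t: 8.52
tcp_pos: [520.4, 40.6, 256.0]
tcp_rot: [0.518, 0.855, 0.0, 0.0]
wrist_force: [0.5, 0.5, -2.8]
opening: 0.681
```

```bash
python3 -c "
from h import *
pose();pose()
for n in('scene','side'): snap('e'+n,n)
A=pickle.load(open('escene.pkl','rb'))[1]['img'][170:260,240:345];B=pickle.load(open('eside.pkl','rb'))[1]['img'][150:255,220:325]
f=lambda a:cv2.resize(a,(400,400),interpolation=cv2.INTER_CUBIC)
cv2.imwrite('pics/e.png',np.hstack([f(A),f(B)])[:,:,::-1])"
```

```text
8.52 [520.36  40.56 255.97] az 117.55 z [ 2.e-04  1.e-04 -1.e+00] F [ 0.5  0.5 -2.8] M [ 0.04 -0.09  0.01] op 0.681 j [-0.03  0.59 -0.22  2.17  0.32  0.4   1.54]
8.52 [520.36  40.56 255.97] az 117.55 z [ 2.e-04  1.e-04 -1.e+00] F [ 0.5  0.5 -2.8] M [ 0.04 -0.09  0.01] op 0.681 j [-0.03  0.59 -0.22  2.17  0.32  0.4   1.54]
escene 8.5167 [520.4  40.6 256. ] [5.184e-01 8.552e-01 1.000e-04 1.000e-04] [-0.03  0.59 -0.22  2.17  0.32  0.4   1.54] [ 0.5  0.5 -2.8]
eside 8.5667 [520.4  40.6 256.1] [5.184e-01 8.551e-01 2.000e-04 2.000e-04] [-0.03  0.59 -0.22  2.17  0.32  0.4   1.54] [ 0.5  0.3 -3.4]
```

View pics/e.png

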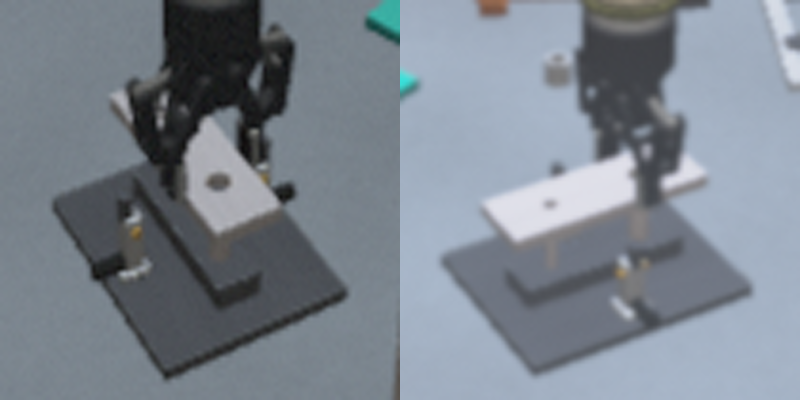

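The plate is above both pins and inside the clamps, with the thick pin under the big hole. I'll trim y slightly and then lower it step by step.

Emit:
play_rows(plan=[[-0.02,0.11,0,0,0,0.1],[0,0,0,0,0,0],[0,0,0,0,0,0],[0,0,0,0,0,0]])

```text
t: 8.95
tcp_pos: [520.1, 41.6, 256.0]
tcp_rot: [0.518, 0.856, 0.0, 0.0]
wrist_force: [-0.1, 0.2, -4.3]
opening: 0.682
```

```bash
python3 -c "
from h import *
pose()"
```

```text
8.95 [520.1   41.63 255.96] az 117.66 z [ 2.e-04  0.e+00 -1.e+00] F [-0.1  0.2 -4.3] M [ 0.03 -0.06 -0.03] op 0.682 j [-0.04  0.59 -0.22  2.17  0.32  0.4   1.54]
```

Emit:
play_rows(plan=[[0,0,-0.3,0,0,0],[0,0,-0.3,0,0,0],[0,0,-0.3,0,0,0],[0,0,-0.3,0,0,0],[0,0,-0.2,0,0,0],[0,0,0,0,0,0],[0,0,0,0,0,0]])

```text
t: 9.53
tcp_pos: [520.0, 41.7, 241.6]
tcp_rot: [0.518, 0.856, -0.0, -0.0]
wrist_force: [-0.2, 0.4, -3.8]
opening: 0.682
```

Emit:
play_rows(plan=[[0,0,-0.2,0,0,0],[0,0,-0.2,0,0,0],[0,0,-0.2,0,0,0],[0,0,-0.2,0,0,0],[0,0,0,0,0,0],[0,0,0,0,0,0]])

```text
t: 10.03
tcp_pos: [520.0, 41.6, 233.7]
tcp_rot: [0.518, 0.856, -0.0, -0.0]
wrist_force: [0.2, 1.2, -4.2]
opening: 0.682
```

```bash
python3 -c "
from h import *
pose()"
```

```text
10.03 [520.04  41.62 233.68] az 117.66 z [-3.e-04 -1.e-04 -1.e+00] F [ 0.2  1.2 -4.2] M [ 0.08 -0.06 -0.01] op 0.682 j [-0.06  0.63 -0.19  2.19  0.34  0.35  1.53]
```

Both pins are past their noses and there's no side force. Continuing down.

Emit:
play_rows(plan=[[0,0,-0.3,0,0,0],[0,0,-0.4,0,0,0],[0,0,-0.4,0,0,0],[0,0,-0.4,0,0,0],[0,0,-0.4,0,0,0],[0,0,-0.4,0,0,0],[0,0,-0.3,0,0,0],[0,0,0,0,0,0],[0,0,0,0,0,0]])

```text
t: 10.78
tcp_pos: [520.0, 41.7, 207.6]
tcp_rot: [0.518, 0.856, -0.0, -0.0]
wrist_force: [-0.1, -0.3, -3.6]
opening: 0.681
```

Emit:
play_rows(plan=[[0,0,-0.1,0,0,0],[0,0,-0.1,0,0,0],[0,0,-0.1,0,0,0],[0,0,0,0,0,0],[0,0,0,0,0,0]])

```text
t: 11.2
tcp_pos: [520.1, 41.6, 204.9]
tcp_rot: [0.518, 0.856, -0.0, 0.0]
wrist_force: [-0.0, 0.1, -3.3]
opening: 0.682
```

```bash
python3 -c "
from h import *
pose()"
```

```text
11.2 [520.07  41.6  204.86] az 117.65 z [ 0. -0. -1.] F [-0.   0.1 -3.3] M [ 0.06 -0.11 -0.01] op 0.682 j [-0.08  0.68 -0.16  2.2   0.36  0.28  1.51]
```

Emit:
play_rows(plan=[[0,0,-0.1,0,0,0],[0,0,-0.1,0,0,0],[0,0,0,0,0,0],[0,0,0,0,0,0],[0,0,0,0,0,0]])

```text
t: 11.62
tcp_pos: [520.1, 41.7, 202.9]
tcp_rot: [0.518, 0.856, 0.0, 0.0]
wrist_force: [-0.2, -0.5, -3.1]
opening: 0.686
```

Emit:
play_rows(plan=[[0,0,-0.1,0,0,0],[0,0,0,0,0,0],[0,0,0,0,0,0],[0,0,0,0,0,0]])

```text
t: 11.95
tcp_pos: [520.1, 41.7, 202.5]
tcp_rot: [0.518, 0.856, 0.0, 0.0]
wrist_force: [-1.5, -0.2, 7.4]
opening: 0.686
```

Contact at 202.5, exactly 32 mm above the pick height, so the plate is seated. I'll release and back off upwards.

Emit:
play_rows(plan=[[0,0,-0.05,0,0,0],[0,0,0,0,0,0],[0,0,0,0,0,0]])

```text
t: 12.2
tcp_pos: [520.0, 41.7, 202.5]
tcp_rot: [0.518, 0.856, 0.0, 0.0]
wrist_force: [-1.8, -0.9, 14.9]
opening: 0.679
```

Emit:
play_rows(jaw=0.8, plan=[[0,0,0,0,0,0],[0,0,0,0,0,0],[0,0,0,0,0,0],[0,0,0,0,0,0]])

```text
t: 12.53
tcp_pos: [520.1, 41.6, 201.3]
tcp_rot: [0.518, 0.856, 0.0, 0.0]
wrist_force: [0.2, 0.7, -0.6]
opening: 0.801
```

Emit:
play_rows(plan=[[0,0,0.5,0,0,0],[0,0,1,0,0,0],[0,0,1.5,0,0,0],[0,0,2,0,0,0],[0,0,2.5,0,0,0],[0,0,3,0,0,0],[0,0,3,0,0,0],[0,0,1.5,0,0,0],[0,0,0,0,0,0],[0,0,0,0,0,0],[0,0,0,0,0,0]])

```text
t: 13.45
tcp_pos: [519.7, 41.4, 351.2]
tcp_rot: [0.518, 0.856, -0.0, -0.0]
wrist_force: [-0.1, -0.7, 0.1]
opening: 0.8
```

```bash
python3 -c "
from h import *
pose();snap('wj2')
s,c=pickle.load(open('wj2.pkl','rb'));plate('wj2',(250,130),44)"
```

```text
13.45 [519.67  41.42 351.2 ] az 117.65 z [-4.e-04 -2.e-04 -1.e+00] F [-0.1 -0.7  0.1] M [ 0.02  0.03 -0.  ] op 0.8 j [ 0.04  0.45 -0.31  2.1   0.23  0.62  1.62]
wj2 13.45 [519.7  41.4 351.2] [ 5.177e-01  8.556e-01 -2.000e-04 -1.000e-04] [ 0.04  0.45 -0.31  2.1   0.23  0.62  1.62] [-0.1 -0.7  0.1]
thr 164.1358024691358 rect ((493.2105712890625, 27.24306869506836), (180.10147094726562, 59.39729309082031), 27.508798599243164)
hole px [281.  212.9] ell [25.8 33.3] world [533.2  48. ] ((533.9800415039062, 48.355777740478516), 15.031654357910156)
hole px [281.4 105.5] ell [16.9 17.3] world [455.7   7.6] ((455.73138427734375, 7.646816730499268), 6.782751560211182)
```

View pics/wj2.png

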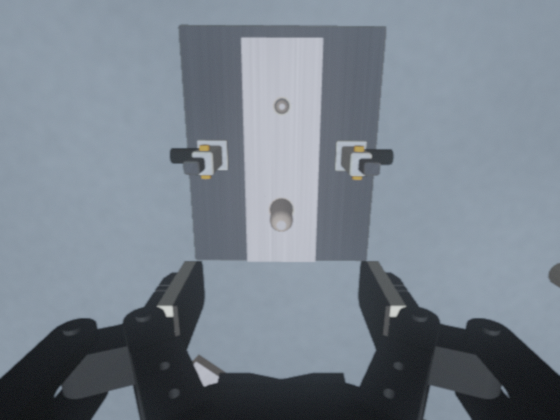

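Long plate seated at (493.2,27.2), yaw 27.5°, with both pins through. Next is the short plate.

Emit:
play_rows(plan=[[-0.15,-1.5,0,0,0,-2.5],[-0.3,-3,0,0,0,-5],[-0.3,-3.3,0,0,0,-5.3],[-0.3,-3.3,0,0,0,-5.3],[-0.3,-3.3,0,0,0,-5.3],[-0.3,-3.3,0,0,0,-5.3],[-0.3,-3.3,0,0,0,-5.3],[-0.3,-3.3,0,0,0,-5.3],[-0.3,-3.3,0,0,0,-5.3],[-0.3,-3.3,0,0,0,-5.3],[-0.3,-3.3,0,0,0,-5.3],[-0.3,-1.8,0,0,0,-3.5]])

```text
t: 14.5
tcp_pos: [484.0, -322.7, 350.3]
tcp_rot: [0.873, 0.488, -0.001, 0.0]
wrist_force: [0.4, -1.4, 0.7]
opening: 0.802
```

Emit:
play_rows(plan=[[0,0,0,0,0,0],[0,0,0,0,0,0],[0,0,0,0,0,0],[0,0,0,0,0,0],[0,0,0,0,0,0]])

```text
t: 14.92
tcp_pos: [486.0, -317.0, 351.3]
tcp_rot: [0.87, 0.493, 0.0, -0.0]
wrist_force: [-0.3, 0.7, 0.1]
opening: 0.802
```

```bash
python3 -c "
from h import *
pose();snap('ws')"
```

```text
14.92 [ 485.96 -317.01  351.27] az 59.1 z [-1.e-04  7.e-04 -1.e+00] F [-0.3  0.7  0.1] M [-0.02  0.02  0.02] op 0.802 j [ 0.5   0.49 -0.03  1.99  0.02  0.66  1.49]
ws 14.9167 [ 486.  -317.   351.3] [ 8.699e-01  4.932e-01  1.000e-04 -3.000e-04] [ 0.5   0.49 -0.03  1.99  0.02  0.66  1.49] [-0.3  0.7  0.1]
```

View pics/ws.png

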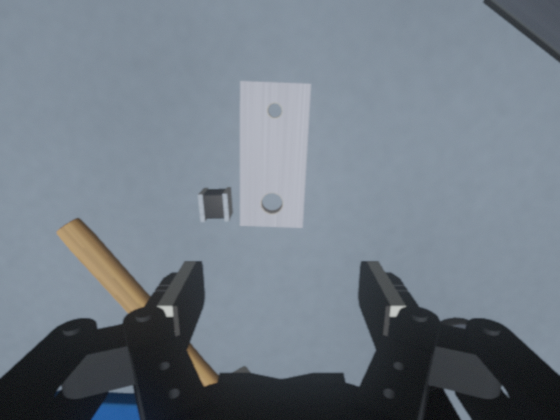

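The short plate's small hole is at (275,110), its big hole at (272,203), and the magnet is at (215,204) beside the big hole. I'll grasp on the small-hole side.

```bash
python3 -c "
from h import *
plate('ws',(260,150))
s,c=pickle.load(open('ws.pkl','rb'));print(ray(c,[(200,204),(231,204)],26,s).round(1))"
```

```text
thr 154.41358024691357 rect ((460.2977294921875, -309.77020263671875), (60.19784927368164, 130.94822692871094), 57.13718795776367)
hole px [271.4 203.5] ell [21.1 22.2] world [ 495.5 -333.2] ((495.7865905761719, -333.3997802734375), 10.966109275817871)
hole px [274.1 110.2] ell [14.2 14.8] world [ 424.6 -287.3] ((424.7206726074219, -287.2739562988281), 6.525372505187988)
[[ 459.7 -386.    26. ]
 [ 474.  -362.2   26. ]]
```

Emit:
play_rows(jaw=0.84, plan=[[-0.8,0.4,-1,0,0,-0.4],[-1.2,0.6,-2,0,0,-0.4],[-1.2,0.6,-2.5,0,0,-0.4],[-1.2,0.5,-2.5,0,0,-0.4],[-0.7,0.23,-2.2,0,0,-0.4],[0,0,-1.5,0,0,0],[0,0,-0.9,0,0,0],[0,0,0,0,0,0],[0,0,0,0,0,0],[0,0,0,0,0,0]])

```text
t: 15.8
tcp_pos: [435.1, -295.2, 226.2]
tcp_rot: [0.879, 0.477, 0.0, 0.001]
wrist_force: [-0.0, 0.3, -0.2]
opening: 0.838
```

```bash
python3 -c "
from h import *
pose()"
```

```text
15.8 [ 435.15 -295.15  226.17] az 56.98 z [ 1.3e-03 -7.0e-04 -1.0e+00] F [-0.   0.3 -0.2] M [-0.02 -0.   -0.01] op 0.838 j [ 0.5   0.64 -0.01  2.19  0.03  0.31  1.45]
```

Emit:
play_rows(plan=[[0,0.1,-1,0,0,0.1],[0,0,-1.5,0,0,0],[0,0,-1.2,0,0,0],[0,0,-0.8,0,0,0],[0,0,-0.6,0,0,0],[0,0,-0.4,0,0,0],[0,0,0,0,0,0],[0,0,0,0,0,0],[0,0,0,0,0,0]])

```text
t: 16.55
tcp_pos: [434.7, -294.1, 170.7]
tcp_rot: [0.879, 0.478, 0.0, 0.0]
wrist_force: [-0.2, 0.4, 0.3]
opening: 0.84
```

```bash
python3 -c "
from h import *
pose()"
```

```text
16.55 [ 434.67 -294.15  170.75] az 57.05 z [ 5.e-04 -3.e-04 -1.e+00] F [-0.2  0.4  0.3] M [-0.03 -0.02  0.02] op 0.84 j [ 0.49  0.75 -0.01  2.21  0.03  0.19  1.45]
```

Emit:
play_rows(jaw=0, plan=[[0.02,0.04,0,0,0,0],[0,0,0,0,0,0],[0,0,0,0,0,0],[0,0,0,0,0,0],[0,0,0,0,0,0],[0,0,0,0,0,0]])

```text
t: 17.05
tcp_pos: [434.8, -293.7, 171.3]
tcp_rot: [0.879, 0.478, 0.0, 0.0]
wrist_force: [-1.2, 0.8, 8.3]
opening: 0.678
```

Emit:
play_rows(plan=[[0,0,0.4,0,0,0],[0,0,0.8,0,0,0],[0,0,1.5,0,0,0],[0,0,2,0,0,0],[0,0,2.5,0,0,0],[0,0,2.5,0,0,0],[0,0,1.3,0,0,0],[0,0,0.5,0,0,0],[0,0,0,0,0,0],[0,0,0,0,0,0],[0,0,0,0,0,0]])

```text
t: 17.97
tcp_pos: [434.5, -293.5, 284.5]
tcp_rot: [0.879, 0.478, -0.0, -0.001]
wrist_force: [-0.2, -0.4, -3.2]
opening: 0.684
```

```bash
python3 -c "
from h import *
pose();snap('wk');held('wk',(155,158.7,162))"
```

```text
17.97 [ 434.49 -293.46  284.53] az 57.06 z [-1.3e-03  7.0e-04 -1.0e+00] F [-0.2 -0.4 -3.2] M [ 0.03  0.09 -0.03] op 0.684 j [ 0.5   0.54 -0.02  2.16  0.02  0.44  1.46]
wk 17.9667 [ 434.5 -293.5  284.5] [ 8.786e-01  4.776e-01 -4.000e-04 -6.000e-04] [ 0.5   0.54 -0.02  2.16  0.02  0.44  1.46] [-0.2 -0.4 -3.2]
145 [282.8 214. ] [473.8 682.5] [(155, [0.41, -33.06]), (158.7, [0.44, -31.85]), (162, [0.46, -30.78])]
150 [283.  214.2] [472.5 684.1] [(155, [0.51, -32.97]), (158.7, [0.54, -31.76]), (162, [0.56, -30.68])]
155 [282.5 214.1] [471.5 686.9] [(155, [0.3, -33.02]), (158.7, [0.31, -31.81]), (162, [0.33, -30.74])]
```

View pics/wk.png

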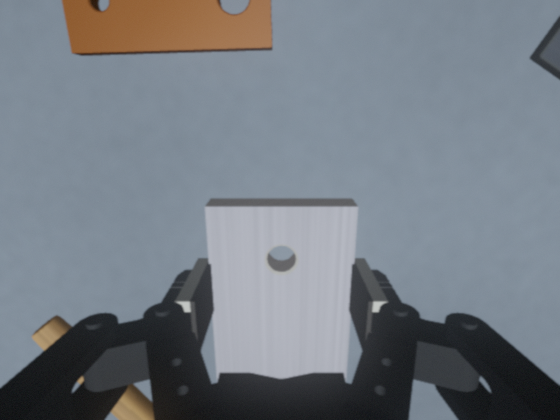

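```bash
sed -i 's/RETR_EXTERNAL/RETR_LIST/' h.py; python3 -c "
from h import *
held('wk',(158.7,))
s,c=pickle.load(open('wk.pkl','rb'));s=dict(s,tcp_pos=np.zeros(3),tcp_rot=[0,0,0,1])
r=cv2.GaussianBlur(c['img'][...,0],(3,3),0).astype(float)
# left/right/far edges of top face
E=lambda row,lo,hi:lo+np.argmax(np.diff(row[lo:hi])) 
for v in (215,225,235,245): 
  l=200+np.argmax(np.diff(r[v,200:230]));rr=340+np.argmin(np.diff(r[v,340:372]));print(v,l,rr,ray(c,[(l+.5,v),(rr+.5,v)],158.7,s)[:,:2].round(2).tolist())
vs=[190+np.argmax(np.diff(r[190:225,u]))+.5 for u in range(225,340,10)];us=range(225,340,10);P=ray(c,np.c_[us,vs],158.7,s)[:,:2];print(np.polyfit(P[:,0],P[:,1],1),P[:,1].mean())
"
```

```text
145 [281. 259.] [23.8 27.7] [(158.7, [-0.25, -12.35])]
145 [281.  286.9] [168.6 202.2] [(158.7, [-0.27, 0.57])]
145 [282.8 214. ] [473.8 682.5] [(158.7, [0.44, -31.85])]
150 [281.  258.9] [24.2 28.2] [(158.7, [-0.26, -12.41])]
150 [281.  286.7] [167.4 201.3] [(158.7, [-0.26, 0.45])]
150 [283.  214.2] [472.5 684.1] [(158.7, [0.54, -31.76])]
155 [281.  258.7] [25.2 28.5] [(158.7, [-0.26, -12.51])]
155 [280.9 286.3] [166.5 200.6] [(158.7, [-0.31, 0.28])]
155 [282.5 214.1] [471.5 686.9] [(158.7, [0.31, -31.81])]
215 204 357 [[-30.52, -31.42], [29.99, -31.44]]
225 205 356 [[-30.39, -27.22], [29.86, -27.24]]
235 206 355 [[-30.26, -22.95], [29.74, -22.96]]
245 206 355 [[-30.54, -18.59], [30.01, -18.61]]
[-3.72552302e-04 -3.53532625e+01] -35.35301449915206
```

Emit:
play_rows(plan=[[0.27,1.5,0,0,0,3],[0.27,2.5,0,0,0,5],[0.27,2.9,0,0,0,5.7],[0.27,2.9,0,0,0,5.7],[0.27,2.9,0,0,0,5.7],[0.27,2.9,0,0,0,5.7],[0.27,2.9,0,0,0,5.7],[0.27,2.9,0,0,0,5.7],[0.27,2.9,0,0,0,5.7],[0.27,2.9,0,0,0,5.7],[0.27,2.2,0,0,0,4.4],[0.27,1.3,0,0,0,2.5]])

```text
t: 19.02
tcp_pos: [467.0, 16.6, 284.8]
tcp_rot: [0.515, 0.857, 0.0, -0.001]
wrist_force: [0.2, 0.1, -2.4]
opening: 0.683
```

Emit:
play_rows(plan=[[0,0,0,0,0,0],[0,0,0,0,0,0],[0,0,0,0,0,0],[0,0,0,0,0,0],[0,0,0,0,0,0]])

```text
t: 19.43
tcp_pos: [467.0, 12.2, 285.3]
tcp_rot: [0.519, 0.855, -0.0, -0.0]
wrist_force: [0.3, -0.4, -2.2]
opening: 0.679
```

```bash
python3 -c "
from h import *
pose()"
```

```text
19.43 [466.98  12.18 285.26] az 117.42 z [-4.e-04 -5.e-04 -1.e+00] F [ 0.3 -0.4 -2.2] M [-0.05  0.02  0.  ] op 0.679 j [ 0.02  0.5  -0.23  2.28  0.29  0.39  1.6 ]
```

Emit:
play_rows(plan=[[0,0.15,-0.4,0,0,0.2],[0,0,-0.9,0,0,0],[0,0,-0.9,0,0,0],[0,0,-0.5,0,0,0],[0,0,-0.2,0,0,0],[0,0,0,0,0,0],[0,0,0,0,0,0],[0,0,0,0,0,0],[0,0,0,0,0,0]])

```text
t: 20.18
tcp_pos: [467.3, 14.9, 256.6]
tcp_rot: [0.517, 0.856, 0.0, 0.0]
wrist_force: [0.0, 0.8, -2.6]
opening: 0.682
```

```bash
python3 -c "
from h import *
pose()"
```

```text
20.18 [467.26  14.87 256.6 ] az 117.76 z [ 6.e-04  1.e-04 -1.e+00] F [ 0.   0.8 -2.6] M [-0.01  0.05  0.02] op 0.682 j [-0.02  0.56 -0.19  2.3   0.32  0.31  1.57]
```

Emit:
play_rows(plan=[[-0.03,-0.12,0,0,0,-0.15],[0,0,0,0,0,0],[0,0,0,0,0,0],[0,0,0,0,0,0],[0,0,0,0,0,0],[0,0,0,0,0,0]])

```text
t: 20.68
tcp_pos: [466.9, 13.6, 256.4]
tcp_rot: [0.518, 0.855, 0.0, 0.0]
wrist_force: [0.3, 0.1, -2.4]
opening: 0.682
```

```bash
python3 -c "
from h import *
pose()
for n in('scene','side'): snap('f'+n,n)
A=pickle.load(open('fscene.pkl','rb'))[1]['img'][170:260,240:345];B=pickle.load(open('fside.pkl','rb'))[1]['img'][150:255,220:325]
f=lambda a:cv2.resize(a,(400,400),interpolation=cv2.INTER_CUBIC)
cv2.imwrite('pics/f.png',np.hstack([f(A),f(B)])[:,:,::-1])"
```

```text
20.68 [466.91  13.64 256.39] az 117.61 z [ 2.e-04  1.e-04 -1.e+00] F [ 0.3  0.1 -2.4] M [-0.03  0.04 -0.02] op 0.682 j [-0.02  0.56 -0.18  2.3   0.32  0.31  1.57]
fscene 20.6833 [466.9  13.6 256.4] [5.180e-01 8.554e-01 1.000e-04 1.000e-04] [-0.02  0.56 -0.18  2.3   0.32  0.31  1.57] [ 0.3  0.1 -2.4]
fside 20.7333 [466.9  13.6 256.4] [5.180e-01 8.554e-01 1.000e-04 0.000e+00] [-0.02  0.56 -0.18  2.3   0.32  0.31  1.57] [ 0.1 -0.3 -2. ]
```

View pics/f.png

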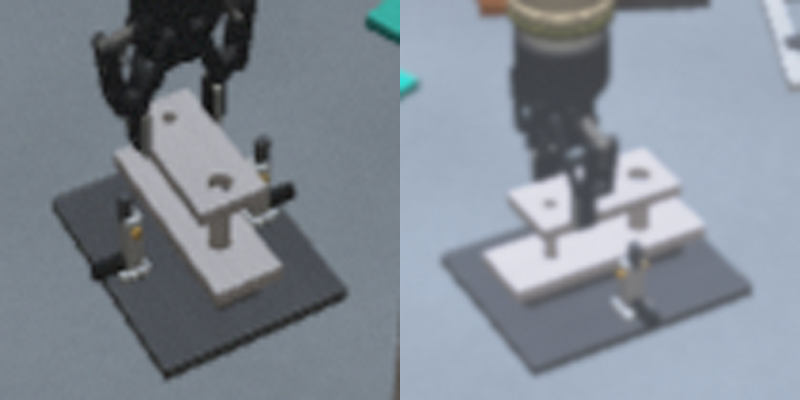

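The short plate is over both pins and the thick pin's nose shows in the big hole. Lowering now.

Emit:
play_rows(plan=[[0,0,-0.3,0,0,0],[0,0,-0.3,0,0,0],[0,0,-0.3,0,0,0],[0,0,-0.3,0,0,0],[0,0,-0.2,0,0,0],[0,0,0,0,0,0],[0,0,0,0,0,0]])

```text
t: 21.37
tcp_pos: [466.8, 13.7, 242.1]
tcp_rot: [0.518, 0.855, -0.0, -0.0]
wrist_force: [0.5, -0.4, -2.1]
opening: 0.681
```

Emit:
play_rows(plan=[[0,0,-0.2,0,0,0],[0,0,-0.2,0,0,0],[0,0,-0.2,0,0,0],[0,0,-0.2,0,0,0],[0,0,0,0,0,0],[0,0,0,0,0,0]])

```text
t: 21.87
tcp_pos: [466.9, 13.6, 234.2]
tcp_rot: [0.518, 0.855, -0.0, -0.0]
wrist_force: [0.0, -0.2, -2.8]
opening: 0.683
```

```bash
python3 -c "
from h import *
pose()"
```

```text
21.87 [466.86  13.64 234.21] az 117.61 z [-2.e-04 -1.e-04 -1.e+00] F [ 0.  -0.2 -2.8] M [-0.04  0.    0.04] op 0.683 j [-0.05  0.6  -0.15  2.31  0.34  0.25  1.55]
```

Emit:
play_rows(plan=[[0,0,-0.3,0,0,0],[0,0,-0.4,0,0,0],[0,0,-0.4,0,0,0],[0,0,-0.3,0,0,0],[0,0,-0.2,0,0,0],[0,0,0,0,0,0],[0,0,0,0,0,0]])

```text
t: 22.45
tcp_pos: [466.8, 13.7, 218.1]
tcp_rot: [0.518, 0.855, -0.0, -0.0]
wrist_force: [-0.1, 0.2, -2.3]
opening: 0.681
```

Emit:
play_rows(plan=[[0,0,-0.1,0,0,0],[0,0,-0.1,0,0,0],[0,0,0,0,0,0],[0,0,0,0,0,0],[0,0,0,0,0,0]])

```text
t: 22.87
tcp_pos: [466.8, 13.6, 216.4]
tcp_rot: [0.518, 0.855, 0.0, 0.0]
wrist_force: [0.5, -0.9, -2.8]
opening: 0.683
```

```bash
python3 -c "
from h import *
pose()"
```

```text
22.87 [466.85  13.63 216.42] az 117.6 z [ 1.e-04  0.e+00 -1.e+00] F [ 0.5 -0.9 -2.8] M [-0.02  0.07  0.02] op 0.683 j [-0.07  0.63 -0.12  2.32  0.36  0.2   1.54]
```

Emit:
play_rows(plan=[[0,0,-0.1,0,0,0],[0,0,0,0,0,0],[0,0,0,0,0,0],[0,0,0,0,0,0]])

```text
t: 23.2
tcp_pos: [466.9, 13.6, 215.4]
tcp_rot: [0.518, 0.855, 0.0, 0.0]
wrist_force: [-0.0, 0.6, -1.9]
opening: 0.683
```

Emit:
play_rows(plan=[[0,0,-0.07,0,0,0],[0,0,0,0,0,0],[0,0,0,0,0,0],[0,0,0,0,0,0]])

```text
t: 23.53
tcp_pos: [466.8, 13.6, 215.3]
tcp_rot: [0.518, 0.855, 0.0, 0.0]
wrist_force: [-1.3, -0.1, 11.0]
opening: 0.684
```

Contact at 215.3, which is 44 mm above the pick height, so the plate is seated. Releasing.

Emit:
play_rows(jaw=0.8, plan=[[0,0,0,0,0,0],[0,0,0,0,0,0],[0,0,0,0,0,0],[0,0,0,0,0,0]])

```text
t: 23.87
tcp_pos: [466.9, 13.6, 214.6]
tcp_rot: [0.518, 0.855, 0.0, -0.0]
wrist_force: [0.9, -0.8, -0.1]
opening: 0.8
```

Emit:
play_rows(plan=[[0,0,0.5,0,0,0],[0,0,1,0,0,0],[0,0,1.5,0,0,0],[0,0,2,0,0,0],[0,0,2.5,0,0,0],[0.7,0.4,3,0,0,0],[1.5,0.8,2.5,0,0,0],[1.5,0.8,1.5,0,0,0],[1.2,0.6,0,0,0,0],[0,0,0,0,0,0],[0,0,0,0,0,0],[0,0,0,0,0,0]])

```text
t: 24.87
tcp_pos: [514.9, 39.2, 359.1]
tcp_rot: [0.518, 0.855, -0.001, -0.001]
wrist_force: [-0.6, -0.9, 0.9]
opening: 0.8
```

```bash
python3 -c "
from h import *
pose();snap('wz');plate('wz',(250,150),56)
snap('zside','side')
A=pickle.load(open('wz.pkl','rb'))[1]['img'][:300,130:430];B=pickle.load(open('zside.pkl','rb'))[1]['img'][150:255,220:325]
f=lambda a:cv2.resize(a,(400,400),interpolation=cv2.INTER_CUBIC)
cv2.imwrite('pics/z.png',np.hstack([f(A),f(B)])[:,:,::-1])"
```

```text
24.87 [514.89  39.2  359.15] az 117.6 z [-1.9e-03 -6.0e-04 -1.0e+00] F [-0.6 -0.9  0.9] M [ 0.   -0.02 -0.01] op 0.8 j [ 0.04  0.43 -0.31  2.1   0.21  0.64  1.64]
wz 24.8667 [514.9  39.2 359.1] [ 5.180e-01  8.554e-01 -8.000e-04 -7.000e-04] [ 0.04  0.43 -0.31  2.1   0.21  0.64  1.64] [-0.6 -0.9  0.9]
thr 163.12345679012344 rect ((491.50250244140625, 25.878643035888672), (172.5764617919922, 59.514198303222656), 27.619728088378906)
hole px [280.6 218.2] ell [25.3 27.9] world [531.1  46.9] ((531.6314697265625, 48.092201232910156), 13.152114868164062)
hole px [280.4 113.4] ell [16.8 17.4] world [455.8   7.3] ((455.7548828125, 7.365930557250977), 6.753887176513672)
zside 24.9167 [514.9  39.1 359.1] [ 5.181e-01  8.553e-01 -8.000e-04 -7.000e-04] [ 0.04  0.43 -0.31  2.1   0.21  0.64  1.64] [ 0.4 -0.3  0.5]
```

```bash
python3 -c "
from h import *
snap('zscene','scene')
d0=pickle.load(open('s0.pkl','rb'))[1]
for n in('scene','side'):
    a=cv2.absdiff(cv2.GaussianBlur(d0[n]['img'],(5,5),0),cv2.GaussianBlur(pickle.load(open('z'+n+'.pkl','rb'))[1]['img'],(5,5),0)).max(2)
    k,l,s,c=cv2.connectedComponentsWithStats((a>22).astype(np.uint8));print(n,[x[:5].tolist() for x in s[1:] if x[4]>12])
from rig import robot;print(robot.hand_in())"
```

```text
zscene 24.9667 [515.   39.2 359.1] [ 5.181e-01  8.553e-01 -7.000e-04 -7.000e-04] [ 0.04  0.43 -0.31  2.1   0.21  0.64  1.64] [ 0.6 -0.4 -0.6]
scene [[248, 0, 109, 187, 8308], [503, 0, 36, 38, 920], [484, 6, 6, 11, 49], [500, 12, 6, 9, 29], [491, 20, 9, 7, 49], [496, 26, 12, 14, 72], [490, 40, 32, 28, 463], [467, 71, 53, 52, 1279], [255, 79, 7, 33, 111], [271, 199, 43, 40, 848], [361, 202, 21, 40, 611], [176, 207, 32, 25, 360], [168, 225, 14, 12, 76]]
side [[58, 0, 80, 192, 7887], [136, 0, 27, 56, 571], [186, 0, 29, 47, 990], [209, 0, 8, 2, 15], [212, 0, 64, 46, 1867], [105, 35, 12, 4, 31], [239, 41, 64, 146, 4018], [138, 57, 3, 9, 15], [59, 162, 4, 5, 14], [65, 176, 8, 16, 56], [74, 194, 6, 6, 23], [241, 199, 58, 30, 931], [238, 283, 52, 35, 886]]
the job is handed in; nothing more can be done
None
```

The job is done and handed in at about 25 s of the 70 s. The long plate went over both pins and down to the bed, then the short plate on top of it, both with the big hole over the thick pin. I held each plate until it touched down, and let go only then.

**Seating:** each plate touched down at the height expected for flush: 32.0 mm above its pick height for the long plate and 44.0 mm for the short. The wrist read no more than about 15 N at any reading. After release, the wrist camera put the long plate at the jig's centre and angle. For the short plate it gave the expected width, angle and small-hole position at the stacked height.

**Other objects:** comparing the pictures before and after showed changes only at the arm, the jig and the places the plates left. One small patch (about 14 x 12 px) in the scene view falls beside where the short plate lay, near the magnet and the torch rest's fork. I think it is the edge of that vacated spot, but I did not resolve it.

**Failed or weak checks:**
- The last picture could not be viewed because the 12-picture limit was reached, so the final short-plate check rests on numbers only.
- The length in that last measurement (172.6 mm) took in the long plate underneath, so I ignored it.

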